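Start the engine with the yellow box's key switch

TASK

Start the test engine from the yellow start box: turn its key clockwise from off, past run, all the way to start against the spring, and hold it there for about a second. Then let go so that the key springs back and stays at run. Do not turn the key of the grey box.

Things in the scene. Friction and masses are not known exactly. Their poses are not given: they have to be found in the camera images.
- yellow_key (a point): Centre of the upright flat black key head on the yellow box (170x110x70 mm, fixed), on the vertical turning axis. Head 34 mm along x, 10 mm thick along y, 30 mm tall along z; these axes turn with the key. 32 mm above the box top; under the head only the thin blade and a collar up to 8 mm high (54 mm disc). 100 mm away at the box's other end: red stop button 26 mm high, flat meter.
- yellow_run (a joint): Lock angle of the yellow box, rad clockwise from above: 0 at off (white mark; key's x axis then points along the box to the stop button end, as it starts), 0.70 at run (green mark), a stop. Stays where left (friction 0.03 N m). Turns with the key, before the start spring gives.
- yellow_start (a joint): Further clockwise angle of the yellow box's key beyond its lock, rad: 0 at run or below, 0.60 at start (orange mark, 1.30 rad from off), a stop. A spring (0.05 N m at run, 0.09 N m at start) returns it to 0 when let go. The key's whole angle from off is yellow_run + yellow_start.
- grey_run (a joint): Lock angle of the other start box, alike in form and size but grey: 0 at off (as it starts), 0.70 at run, rad. To be left alone.

How it is judged:
By the outcome, as a careful person would: the job done as asked, in the order asked, and still so for the second after the job is handed in, with the robot touching nothing.
It also fails if it takes over 35 s, if anything falls off the work surface, if the arm or the gripper's body presses on something with over 40 N, if the wrist force passes 120 N, or if a joint passes its speed limit or range.

ROBOT

A 6-joint arm with a two-finger parallel gripper is mounted at the origin on a cart in front of the work surface, level with it; the furniture and walls round the work are solid. World frame = base frame: x ahead of the robot, y to its left, z up, the work surface at z = 0. Lengths are in m, angles in rad, forces in N, time in s.
With the tool pointing down it reaches from about 0.4 to 0.825 m from the base axis. Payload 7 kg.
Tool frame: the origin (TCP) lies midway between the tips of the shut fingers; the grasp point (between the pads) lies hold_point_z behind it (hold_point_z is the distance from the TCP to the grasp point, in m); z points along the fingers, y is the line along which they close (so a half turn about z gives the same grasp; the last joint's range is limited). The gripper opens to 88 mm and grips with 3 to 60 N. Pads are 19 mm wide; open, the fingers measure 130 mm over their backs; the gripper's body (78 mm by 193 mm) begins 47 mm behind the grasp point.
Start: joints at [-0.876, 0.359, 0.012, 0, -1.224, -0.288], TCP at [0.267, -0.62, 0.227] pointing down, gripper open.
Joint ranges: [-3.07, 3.07], [-1.43, 2.12], [-1.02, 1.25], [-3.03, 1.67], [-3.05, -0], [-3.03, 3.03]. Speed limits (rad/s): [2.39, 2.39, 3.01, 3.14, 3.14, 3.14].

INTERFACE

Orientations are given as [roll, pitch, yaw] about the fixed x, y, z axes, in that order (R = Rz(yaw) Ry(pitch) Rx(roll)).
In Python, from station import * gives the robot as it stands.
- The arm moves only by the tool apply_moves, never from a script. Its argument "steps" is a list of rows, each an object with "translation": the shift along the world's x, y, z scaled (see below), a list of three; "rotation": the turn, a rotation vector about the world's x, y, z scaled (see below), a list of three. A call has exactly 10 rows; each row is the pose to reach, as a shift and turn from the pose commanded when the call began; what a row does not reach only later rows make up. The controller multiplies each number of a shift by 250 mm and each number of a turn by 30 degrees. A row lasts 1/12 s, in which the tool goes at most 41.7 mm and 7.16 degrees, less where a joint would pass 70% of its speed; a pose out of reach is approached as far as the arm can. A call with a number of a shift or a turn outside -1 to 1 is refused whole. A call with a gripper value outside its range is refused whole. "jaw" is the closure, from -1 (fully open) to 1 (shut), so that 0 is half open, set as the call begins (left out, the last holds). The fingers move at their own pace and stop on an object; "newtons" is the grip in N (left out, the last holds). Time passes only in rows, so rows that repeat a pose let the fingers close, or fill a call up. It gives the time, the measured TCP pose, the force, the opening and the grip force at its end, in the units of the state.
- get_state(): the state, without advancing time (a new reading comes with each control period).
- grab_frame(name): name is "scene" or "top"; returns the picture (420x560x3 uint8, blue, green, red); there is no depth.
- camera_model(name): a dict with "fx", "fy", "cx", "cy" (pixels), "xyz" and "rotation" of the camera in the world. Camera axes: x right, y down, z forward; pixel columns grow to the right and rows downward; lengths in m; the calibration is good to about 2 mm. A picture is of the moment at which its call begins. camera_model takes no time and is no camera call.
- job_done(): hands the job in; it is judged then, once.
The state is a dict: "t": time; "q": joint angles; "qd": joint speeds; "joint_efforts": joint torques, N m; "eef_pos": TCP position; "ee_rot": TCP orientation; "force": force on the tool from outside, world axes, zero at the start; "moment": the same for the moment, N m; "width": finger opening in m; "gripper_force": force on a finger pad.
Only numpy, scipy, OpenCV 4.12 (cv2) and the standard library are available. Lean on these libraries where they do the work, as an engineer would, in place of code of your own. Each camera call takes 0.05 s, during which the arm holds its last target. There are 200 camera calls.

## Working session

There is one attempt and no reset: what is moved stays moved. The work goes in short steps, Python scripts to look and compute and a tool call to move; the robot and the scene stay as the last step left them, time stands still between calls to the robot, and variables do not carry over. Pictures are saved under pics/ and viewed, at most 10 in all, crops included, and the job is handed in when it is done.

Besides the shell and the picture viewer there is one more tool, called by a JSON object that holds its "name" and its "arguments", one argument or row to a line. apply_moves: Moves the arm, as the interface text tells. Shifts and turns lie within -1 to 1; 1 stands for 250 mm of shift or 30 degrees of turn. Its arguments: {"type":"object","properties":{"steps":{"type":"array"},"jaw":{"type":"number"},"newtons":{"type":"number"}},"required":["steps"]}

```bash
mkdir -p pics
python3 - <<'E'
from station import *
import cv2,numpy as np
for n in("top","scene"):
    f=grab_frame(n);cv2.imwrite(f"pics/{n}0.png",f);c=camera_model(n);print(n,c)
    np.save(f"pics/{n}0.npy",f)
s=get_state();print(s)
try: print(hold_point_z)
except Exception as e: print(e)
E
```

```text
top {'fx': 408.95864216290886, 'fy': 408.95864216290886, 'cx': 276.10436663141707, 'cy': 211.48243076316837, 'xyz': array([ 0.43622708, -0.01452517,  0.99537974]), 'rotation': array([-3.09016224,  0.0237133 , -1.55756795])}
scene {'fx': 447.0606616418062, 'fy': 447.0606616418062, 'cx': 284.00541429691054, 'cy': 209.53542102577154, 'xyz': array([0.12317326, 0.51336187, 0.86900148]), 'rotation': array([-2.43168146, -0.0140091 , -2.50588004])}
{'t': 0.1, 'q': array([-8.75901701e-01,  3.59293139e-01,  1.11851785e-02, -2.54554362e-04,
       -1.22408306e+00, -2.88121168e-01]), 'qd': array([-0.00111238, -0.0032856 ,  0.00391958,  0.00170401, -0.00048727,
        0.00023829]), 'joint_efforts': array([-2.99176776e-03, -5.84162843e+01,  2.93752956e+01,  7.01542273e+00,
        1.01708501e-02, -9.33501656e-05]), 'eef_pos': array([ 0.26687966, -0.61955742,  0.22575551]), 'ee_rot': array([ 3.14018744e+00, -1.66884837e-04, -2.73490574e+00]), 'force': array([ 0.07859474, -1.485774  , -0.4007776 ]), 'moment': array([ 0.00931526,  0.08832209, -0.04339081]), 'gripper_force': 0.0, 'width': 0.08791775305084762}
0.0188
```

View pics/top0.png

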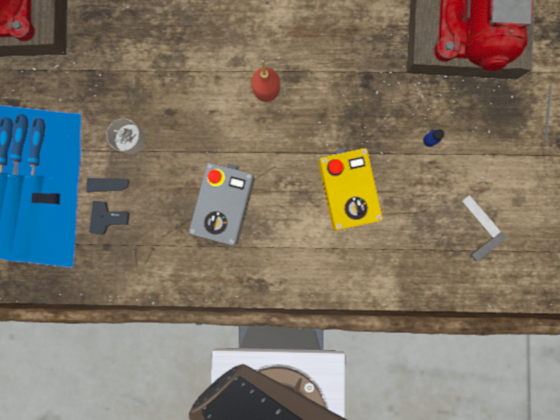

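View pics/scene0.png

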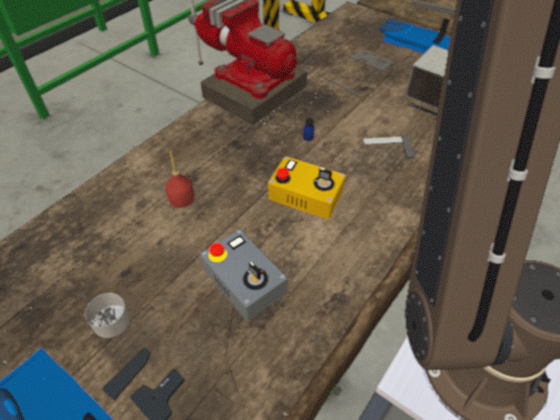

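The top view shows the yellow box at about (350,188), with its collar at (356,208) and stop button at (335,167). The grey box is at (222,203). The scene view shows the yellow key at about (324,178).

```bash
cat > h.py <<'E'
import numpy as np,cv2
from scipy.spatial.transform import Rotation as R
from station import *
def ray(n,p):
    c=camera_model(n);d=R.from_euler('xyz',c['rotation']).apply([(p[0]-c['cx'])/c['fx'],(p[1]-c['cy'])/c['fy'],1])
    return np.array(c['xyz']),d
def plane(n,p,z):
    o,d=ray(n,p);return o+d*(z-o[2])/d[2]
def blobs(m,lo=20):
    k,l,s,c=cv2.connectedComponentsWithStats(m.astype('uint8'))
    return [(c[i].round(1),s[i].tolist()) for i in range(1,k) if s[i][4]>lo]
E
python3 - <<'E'
from h import *
f=np.load('pics/top0.npy');g=np.load('pics/scene0.npy')
ht=cv2.cvtColor(f,cv2.COLOR_BGR2HSV);H,S,V=cv2.split(ht)
y=((H>18)&(H<32)&(S>170)&(V>120)).astype('uint8');y[:, :310]=0;y[:,400:]=0
cs=max(cv2.findContours(y,0,2)[0],key=cv2.contourArea);hull=cv2.convexHull(cs)
r=cv2.minAreaRect(hull);print(r)
c=[plane('top',p,.07)for p in cv2.boxPoints(r)];c=np.array(c);print(c.round(3),[np.linalg.norm(c[i]-c[i-1]).round(3) for i in range(4)],c.mean(0))
ins=np.zeros_like(y);cv2.fillPoly(ins,[hull],1)
red=(ins>0)&((H<8)|(H>172))&(S>150);dark=(ins>0)&(V<70)
for n,m,z in(('red',red,.095),('dark',dark,.078)):
    for b in blobs(m):print(n,b,plane('top',b[0],z).round(4))
    k=cv2.convexHull(np.argwhere(m)[:,::-1].astype(np.int32));print('  enclosing',cv2.minAreaRect(k))
a=cv2.resize(f[140:240,310:390],None,fx=5,fy=5,interpolation=2)
b=cv2.resize(g[150:225,260:355],None,fx=4,fy=4,interpolation=2)
o=np.zeros((500,800,3),'uint8');o[:,:400]=a;o[:300,410:790]=b;cv2.imwrite('pics/crop.png',o)
E
```

```text
((349.6749572753906, 188.8436279296875), (74.55518341064453, 51.089046478271484), 77.69197845458984)
[[ 0.607 -0.083  0.07 ]
 [ 0.633 -0.196  0.07 ]
 [ 0.468 -0.232  0.07 ]
 [ 0.442 -0.12   0.07 ]] [np.float64(0.169), np.float64(0.116), np.float64(0.169), np.float64(0.115)] [ 0.53728585 -0.15767414  0.07      ]
red (array([335.1, 166.6]), [328, 160, 15, 14, 167]) [ 0.5832 -0.1217  0.095 ]
  enclosing ((335.0, 166.5), (13.0, 14.0), 90.0)
dark (array([355.5, 211. ]), [346, 199, 20, 20, 131]) [ 0.4864 -0.1697  0.078 ]
  enclosing ((352.57342529296875, 193.07798767089844), (50.8605842590332, 29.78839683532715), 73.3007583618164)
```

View pics/crop.png

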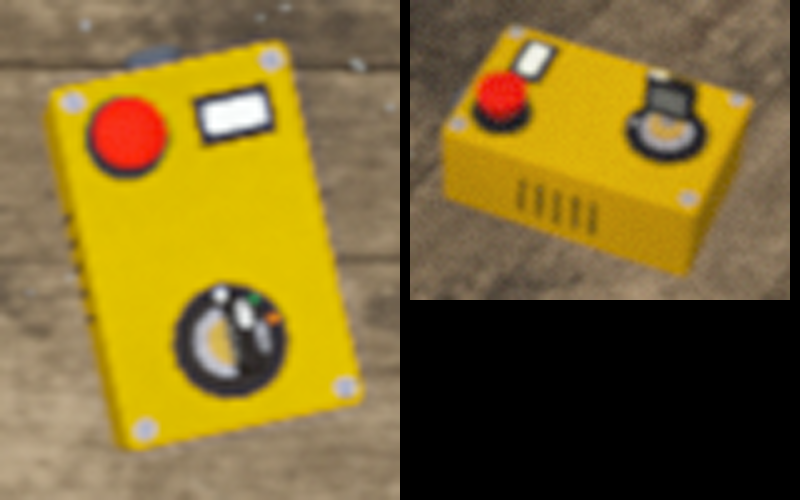

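The enlarged crop confirms the key is at off. The collar centre is at crop (230,340), full top (355.6,207.6). In the scene view the collar is at about (323.6,181.6) and the head face at about (324.4,173.9).

Run:
```python
from h import *
print(plane('top',(355.6,207.6),.076),plane('scene',(323.6,181.6),.076),plane('scene',(324.4,173.5),.102))
# screws -> box yaw and centre (crop px /5)
s=[plane('top',((x+.5)/5-.5+310,(y+.5)/5-.5+140),.071)[:2] for x,y in((72,101),(271,59),(345,386),(145,429))]
s=np.array(s);print(s.round(4),s.mean(0));
for a,b in((3,0),(2,1)):
    d=s[b]-s[a];print(np.arctan2(d[1],d[0]),np.linalg.norm(d))
d=s[0]-s[1];print(np.arctan2(-d[0],d[1]),np.linalg.norm(d))
w=plane('top',(310+43.6,140+58.2),.078)-plane('top',(355.6,207.6),.078);print('white',np.arctan2(w[1],w[0]),np.linalg.norm(w))
```

```text
[ 0.49413168 -0.17028256  0.076     ] [ 0.4948638  -0.17419717  0.076     ] [ 0.49617476 -0.17590985  0.102     ]
[[ 0.6024 -0.0993]
 [ 0.6224 -0.1892]
 [ 0.4743 -0.2227]
 [ 0.4538 -0.1331]] [ 0.53826003 -0.16109148]
0.22411161827944448 0.15239619563556886
0.2221594448880852 0.15185749906246107
0.2190102637381605 0.09216152437685295
white 0.2120228979925125 0.021528798403603885
```

{"name": "apply_moves", "arguments": {
  "steps": [
    {"translation": [0.03,0.06,0],"rotation": [0,0,-0.02]},
    {"translation": [0.08,0.16,0],"rotation": [0,0,-0.06]},
    {"translation": [0.14,0.27,0],"rotation": [0,0,-0.1]},
    {"translation": [0.2,0.39,0],"rotation": [0,0,-0.14]},
    {"translation": [0.26,0.51,0],"rotation": [0,0,-0.18]},
    {"translation": [0.32,0.63,0],"rotation": [0,0,-0.22]},
    {"translation": [0.37,0.73,0],"rotation": [0,0,-0.26]},
    {"translation": [0.42,0.82,0],"rotation": [0,0,-0.3]},
    {"translation": [0.47,0.91,0],"rotation": [0,0,-0.33]},
    {"translation": [0.51,0.992,0],"rotation": [0,0,-0.353]}
  ],
  "jaw": -1,
  "newtons": 30
}}

```text
t: 0.93
eef_pos: [0.395, -0.3704, 0.2264]
ee_rot: [3.141, -0.0, -2.92]
force: [-0.2, -0.7, -0.0]
width: 0.0875
gripper_force: 0.0
```

{"name": "apply_moves", "arguments": {
  "steps": [
    {"translation": [0.04,0.09,0],"rotation": [0,0,0]},
    {"translation": [0.1,0.2,-0.02],"rotation": [0,0,0]},
    {"translation": [0.16,0.32,-0.06],"rotation": [0,0,0]},
    {"translation": [0.22,0.44,-0.1],"rotation": [0,0,0]},
    {"translation": [0.28,0.56,-0.15],"rotation": [0,0,0]},
    {"translation": [0.33,0.66,-0.2],"rotation": [0,0,0]},
    {"translation": [0.37,0.74,-0.25],"rotation": [0,0,0]},
    {"translation": [0.39,0.78,-0.28],"rotation": [0,0,0]},
    {"translation": [0.4,0.8,-0.3],"rotation": [0,0,0]},
    {"translation": [0.4,0.8,-0.308],"rotation": [0,0,0]}
  ]
}}

```text
t: 1.77
eef_pos: [0.4944, -0.1714, 0.1487]
ee_rot: [3.141, -0.001, -2.918]
force: [-0.3, -1.3, 0.4]
width: 0.0879
gripper_force: 0.0
```

Run:
```python
from h import *
o=[]
for n in("scene","top"):
    f=grab_frame(n);np.save(f'pics/{n}1.npy',f);cv2.imwrite(f'pics/{n}1.png',f)
    o.append(cv2.resize(f[110:240,240:380] if n=='scene' else f[140:270,290:430],None,fx=2.8,fy=2.8,interpolation=2))
cv2.imwrite('pics/crop1.png',np.hstack(o))
s=get_state();print(s)
```

```text
{'t': 1.8667, 'q': array([ 3.94990680e-02,  1.76915507e-01, -4.27875145e-01,  1.17130149e-04,
       -9.66787493e-01, -1.38848962e+00]), 'qd': array([-0.01309007, -0.01311171,  0.01046834,  0.00324498, -0.00839482,
       -0.00016891]), 'joint_efforts': array([ 6.81019071e-01, -3.94305539e+01,  2.53866595e+01,  6.03061214e+00,
        5.79977722e-02, -3.92432360e-02]), 'eef_pos': array([ 0.49415798, -0.17245725,  0.14938909]), 'ee_rot': array([ 3.14154567e+00, -7.86333996e-04, -2.91972029e+00]), 'force': array([-0.14159451, -0.60269347,  0.16598413]), 'moment': array([-0.03616675,  0.06129392, -0.00263658]), 'gripper_force': 0.0, 'width': 0.0876090541161867}
```

View pics/crop1.png

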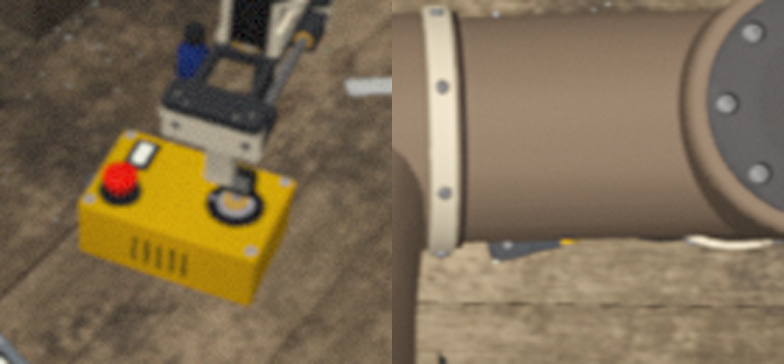

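The scene crop shows the open fingers above the yellow key. The near finger is at about (220,165), and it sits where it should relative to the head. The arm hides the box in the top view. Next I go down and close gently.

{"name": "apply_moves", "arguments": {
  "steps": [
    {"translation": [0,0,-0.03],"rotation": [0,0,0]},
    {"translation": [0,0,-0.07],"rotation": [0,0,0]},
    {"translation": [0,0,-0.12],"rotation": [0,0,0]},
    {"translation": [0,0,-0.17],"rotation": [0,0,0]},
    {"translation": [0,0,-0.21],"rotation": [0,0,0]},
    {"translation": [0,0,-0.24],"rotation": [0,0,0]},
    {"translation": [0,0,-0.256],"rotation": [0,0,0]},
    {"translation": [0,0,-0.256],"rotation": [0,0,0]},
    {"translation": [0,0,-0.256],"rotation": [0,0,0]},
    {"translation": [0,0,-0.256],"rotation": [0,0,0]}
  ]
}}

```text
t: 2.7
eef_pos: [0.495, -0.172, 0.0861]
ee_rot: [-3.141, 0.001, -2.919]
force: [-0.2, -0.2, -0.1]
width: 0.0878
gripper_force: 0.0
```

{"name": "apply_moves", "arguments": {
  "steps": [
    {"translation": [0,0,0],"rotation": [0,0,0]},
    {"translation": [0,0,0],"rotation": [0,0,0]},
    {"translation": [0,0,0],"rotation": [0,0,0]},
    {"translation": [0,0,0],"rotation": [0,0,0]},
    {"translation": [0,0,0],"rotation": [0,0,0]},
    {"translation": [0,0,0],"rotation": [0,0,0]},
    {"translation": [0,0,0],"rotation": [0,0,0]},
    {"translation": [0,0,0],"rotation": [0,0,0]},
    {"translation": [0,0,0],"rotation": [0,0,0]},
    {"translation": [0,0,0],"rotation": [0,0,0]}
  ],
  "jaw": 1,
  "newtons": 8
}}

```text
t: 3.53
eef_pos: [0.4945, -0.1719, 0.0855]
ee_rot: [3.142, -0.0, -2.92]
force: [-0.1, 0.0, -0.4]
width: 0.0264
gripper_force: 0.0
```

Run:
```python
from h import *
f=grab_frame("scene");cv2.imwrite('pics/c2.png',cv2.resize(f[110:240,240:380],None,fx=4,fy=4,interpolation=2))
s=get_state();print({k:np.round(s[k],4) for k in('t','eef_pos','ee_rot','force','moment','width','gripper_force')})
```

```text
{'t': np.float64(3.5833), 'eef_pos': array([ 0.4945, -0.1719,  0.0855]), 'ee_rot': array([ 3.1416e+00, -1.0000e-04, -2.9196e+00]), 'force': array([0.379 , 0.8416, 0.4901]), 'moment': array([-0.0105, -0.0093,  0.0137]), 'width': np.float64(0.0228), 'gripper_force': np.float64(0.0)}
```

View pics/c2.png

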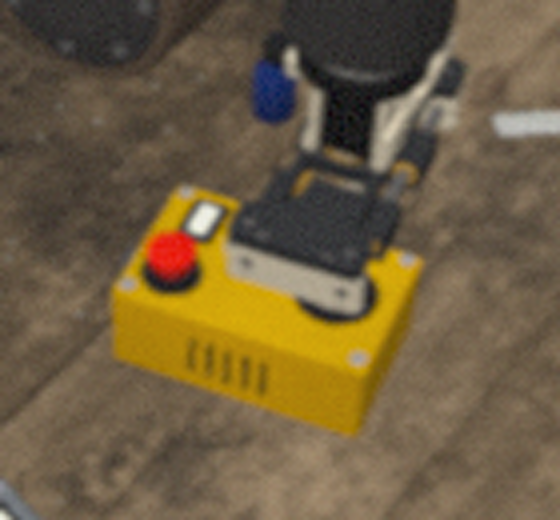

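The near finger is in front of the collar, at about (335,290) in the crop, and the fingers are still closing. I'll let them finish.

{"name": "apply_moves", "arguments": {
  "steps": [
    {"translation": [0,0,0],"rotation": [0,0,0]},
    {"translation": [0,0,0],"rotation": [0,0,0]},
    {"translation": [0,0,0],"rotation": [0,0,0]},
    {"translation": [0,0,0],"rotation": [0,0,0]},
    {"translation": [0,0,0],"rotation": [0,0,0]},
    {"translation": [0,0,0],"rotation": [0,0,0]},
    {"translation": [0,0,0],"rotation": [0,0,0]},
    {"translation": [0,0,0],"rotation": [0,0,0]},
    {"translation": [0,0,0],"rotation": [0,0,0]},
    {"translation": [0,0,0],"rotation": [0,0,0]}
  ]
}}

```text
t: 4.42
eef_pos: [0.4945, -0.1717, 0.0855]
ee_rot: [3.141, -0.0, -2.92]
force: [-1.0, 5.0, 2.7]
width: 0.01
gripper_force: 8.0
```

Run:
```python
from h import *
s=get_state();print({k:np.round(s[k],4) for k in('t','eef_pos','ee_rot','force','moment','width','gripper_force')})
```

```text
{'t': np.float64(4.4167), 'eef_pos': array([ 0.4945, -0.1717,  0.0855]), 'ee_rot': array([ 3.1413, -0.    , -2.9196]), 'force': array([-0.9674,  5.0351,  2.6787]), 'moment': array([1.8967, 0.46  , 0.0712]), 'width': np.float64(0.01), 'gripper_force': np.float64(7.999)}
```

{"name": "apply_moves", "arguments": {
  "steps": [
    {"translation": [-0.001,0.002,0],"rotation": [0,0,0]},
    {"translation": [-0.001,0.004,0],"rotation": [0,0,0]},
    {"translation": [-0.001,0.004,0],"rotation": [0,0,0]},
    {"translation": [-0.001,0.004,0],"rotation": [0,0,0]},
    {"translation": [-0.001,0.004,0],"rotation": [0,0,0]},
    {"translation": [-0.001,0.004,0],"rotation": [0,0,0]},
    {"translation": [-0.001,0.004,0],"rotation": [0,0,0]},
    {"translation": [-0.001,0.004,0],"rotation": [0,0,0]},
    {"translation": [-0.001,0.004,0],"rotation": [0,0,0]},
    {"translation": [-0.001,0.004,0],"rotation": [0,0,0]}
  ]
}}

```text
t: 5.25
eef_pos: [0.4944, -0.1714, 0.0856]
ee_rot: [-3.141, 0.0, -2.92]
force: [1.4, -6.2, -2.6]
width: 0.0098
gripper_force: 8.0
```

{"name": "apply_moves", "arguments": {
  "steps": [
    {"translation": [0,-0.002,0],"rotation": [0,0,0]},
    {"translation": [0,-0.002,0],"rotation": [0,0,0]},
    {"translation": [0,-0.002,0],"rotation": [0,0,0]},
    {"translation": [0,-0.002,0],"rotation": [0,0,0]},
    {"translation": [0,-0.002,0],"rotation": [0,0,-0.05]},
    {"translation": [0,-0.002,0],"rotation": [0,0,-0.12]},
    {"translation": [0,-0.002,0],"rotation": [0,0,-0.2]},
    {"translation": [0,-0.002,0],"rotation": [0,0,-0.3]},
    {"translation": [0,-0.002,0],"rotation": [0,0,-0.4]},
    {"translation": [0,-0.002,0],"rotation": [0,0,-0.5]}
  ],
  "newtons": 30
}}

```text
t: 6.08
eef_pos: [0.4945, -0.1716, 0.0856]
ee_rot: [-3.141, 0.0, 3.099]
force: [1.8, -4.6, -1.2]
width: 0.01
gripper_force: 30.0
```

Run:
```python
from h import *
s=get_state();print({k:np.round(s[k],4) for k in('t','eef_pos','ee_rot','force','moment','width','gripper_force')})
```

```text
{'t': np.float64(6.0833), 'eef_pos': array([ 0.4945, -0.1716,  0.0856]), 'ee_rot': array([-3.1412e+00,  2.0000e-04,  3.0994e+00]), 'force': array([ 1.8206, -4.5632, -1.2085]), 'moment': array([-1.7533, -0.6325,  0.025 ]), 'width': np.float64(0.01), 'gripper_force': np.float64(29.9975)}
```

{"name": "apply_moves", "arguments": {
  "steps": [
    {"translation": [0,0,0],"rotation": [0,0,-0.1]},
    {"translation": [0,0,0],"rotation": [0,0,-0.2]},
    {"translation": [0,0,0],"rotation": [0,0,-0.3]},
    {"translation": [0,0,0],"rotation": [0,0,-0.4]},
    {"translation": [0,0,0],"rotation": [0,0,-0.5]},
    {"translation": [0,0,0],"rotation": [0,0,-0.6]},
    {"translation": [0,0,0],"rotation": [0,0,-0.65]},
    {"translation": [0,0,0],"rotation": [0,0,-0.7]},
    {"translation": [0,0,0],"rotation": [0,0,-0.75]},
    {"translation": [0,0,0],"rotation": [0,0,-0.75]}
  ]
}}

```text
t: 6.92
eef_pos: [0.4944, -0.1719, 0.0856]
ee_rot: [-3.141, 0.0, 2.707]
force: [1.2, -5.7, -2.7]
width: 0.0099
gripper_force: 30.0
```

Run:
```python
from h import *
s=get_state();print({k:np.round(s[k],4) for k in('t','q','eef_pos','ee_rot','force','moment','width','gripper_force')})
```

```text
{'t': np.float64(6.9167), 'q': array([ 4.1100e-02,  2.5110e-01, -5.0490e-01,  8.0000e-04, -8.1480e-01,
       -2.0466e+00]), 'eef_pos': array([ 0.4944, -0.1719,  0.0856]), 'ee_rot': array([-3.1411e+00,  3.0000e-04,  2.7075e+00]), 'force': array([ 1.2034, -5.7064, -2.6895]), 'moment': array([-2.3071, -0.6313, -0.0787]), 'width': np.float64(0.0099), 'gripper_force': np.float64(30.0006)}
```

{"name": "apply_moves", "arguments": {
  "steps": [
    {"translation": [0,-0.002,0],"rotation": [0,0,-0.08]},
    {"translation": [0,-0.002,0],"rotation": [0,0,-0.17]},
    {"translation": [0,-0.002,0],"rotation": [0,0,-0.26]},
    {"translation": [0,-0.002,0],"rotation": [0,0,-0.35]},
    {"translation": [0,-0.002,0],"rotation": [0,0,-0.44]},
    {"translation": [0,-0.002,0],"rotation": [0,0,-0.53]},
    {"translation": [0,-0.002,0],"rotation": [0,0,-0.62]},
    {"translation": [0,-0.002,0],"rotation": [0,0,-0.71]},
    {"translation": [0,-0.002,0],"rotation": [0,0,-0.8]},
    {"translation": [0,-0.002,0],"rotation": [0,0,-0.9]}
  ]
}}

```text
t: 7.75
eef_pos: [0.4942, -0.1721, 0.0856]
ee_rot: [-3.141, 0.0, 2.236]
force: [1.0, -4.1, -0.8]
width: 0.0097
gripper_force: 30.0
```

Run:
```python
from h import *
s=get_state();print({k:np.round(s[k],4) for k in('t','q','eef_pos','ee_rot','force','moment','width','gripper_force')})
```

```text
{'t': np.float64(7.75), 'q': array([ 4.0400e-02,  2.5120e-01, -5.0460e-01,  5.0000e-04, -8.1530e-01,
       -2.5173e+00]), 'eef_pos': array([ 0.4942, -0.1721,  0.0856]), 'ee_rot': array([-3.1412e+00,  1.0000e-04,  2.2358e+00]), 'force': array([ 1.0202, -4.1054, -0.7813]), 'moment': array([-1.7469, -0.3348,  0.0518]), 'width': np.float64(0.0097), 'gripper_force': np.float64(29.9989)}
```

{"name": "apply_moves", "arguments": {
  "steps": [
    {"translation": [0,-0.001,0],"rotation": [0,0,-0.08]},
    {"translation": [0,-0.001,0],"rotation": [0,0,-0.16]},
    {"translation": [0,-0.001,0],"rotation": [0,0,-0.24]},
    {"translation": [0,-0.001,0],"rotation": [0,0,-0.32]},
    {"translation": [0,-0.001,0],"rotation": [0,0,-0.38]},
    {"translation": [0,-0.001,0],"rotation": [0,0,-0.41]},
    {"translation": [0,-0.001,0],"rotation": [0,0,-0.41]},
    {"translation": [0,-0.001,0],"rotation": [0,0,-0.41]},
    {"translation": [0,-0.001,0],"rotation": [0,0,-0.41]},
    {"translation": [0,-0.001,0],"rotation": [0,0,-0.41]}
  ]
}}

```text
t: 8.58
eef_pos: [0.4941, -0.1722, 0.0856]
ee_rot: [-3.141, -0.0, 2.024]
force: [-0.6, -2.9, 0.7]
width: 0.01
gripper_force: 30.5
```

Run:
```python
from h import *
s=get_state();print({k:np.round(s[k],4) for k in('t','q','eef_pos','ee_rot','force','moment','width','gripper_force')})
f=grab_frame("scene");cv2.imwrite('pics/c3.png',cv2.resize(f[110:240,240:380],None,fx=4,fy=4,interpolation=2))
```

```text
{'t': np.float64(8.5833), 'q': array([ 4.0100e-02,  2.5120e-01, -5.0450e-01,  1.0000e-04, -8.1550e-01,
       -2.7286e+00]), 'eef_pos': array([ 0.4941, -0.1722,  0.0856]), 'ee_rot': array([-3.1413, -0.    ,  2.0239]), 'force': array([-0.5911, -2.8795,  0.6998]), 'moment': array([-1.2854,  0.2368,  0.563 ]), 'width': np.float64(0.01), 'gripper_force': np.float64(30.4625)}
```

View pics/c3.png

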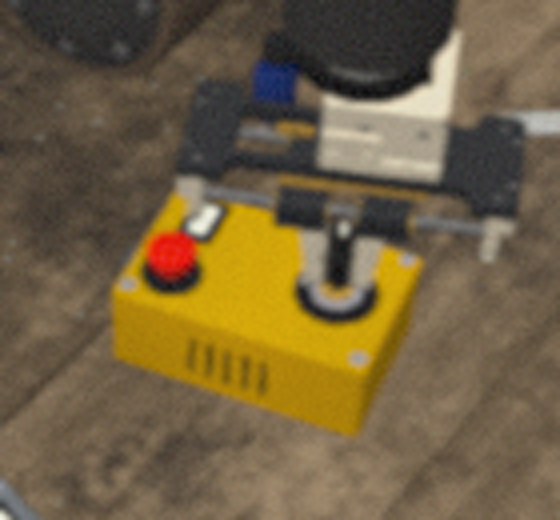

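The key is edge-on between the pads at about (340,250). The moment about z jumped to 0.56 N m, so the key is on the start stop. I'll hold it there, then open.

{"name": "apply_moves", "arguments": {
  "steps": [
    {"translation": [0,0,0],"rotation": [0,0,0]},
    {"translation": [0,0,0],"rotation": [0,0,0]},
    {"translation": [0,0,0],"rotation": [0,0,0]},
    {"translation": [0,0,0],"rotation": [0,0,0]},
    {"translation": [0,0,0],"rotation": [0,0,0]},
    {"translation": [0,0,0],"rotation": [0,0,0]},
    {"translation": [0,0,0],"rotation": [0,0,0]},
    {"translation": [0,0,0],"rotation": [0,0,0]},
    {"translation": [0,0,0],"rotation": [0,0,0]},
    {"translation": [0,0,0],"rotation": [0,0,0]}
  ]
}}

```text
t: 9.47
eef_pos: [0.4942, -0.1722, 0.0855]
ee_rot: [-3.141, -0.0, 2.023]
force: [-2.5, -3.1, 2.4]
width: 0.0102
gripper_force: 30.5
```

{"name": "apply_moves", "arguments": {
  "steps": [
    {"translation": [0,0,0],"rotation": [0,0,0]},
    {"translation": [0,0,0],"rotation": [0,0,0]},
    {"translation": [0,0,0],"rotation": [0,0,0]},
    {"translation": [0,0,0],"rotation": [0,0,0]},
    {"translation": [0,0,0],"rotation": [0,0,0]},
    {"translation": [0,0,0],"rotation": [0,0,0]},
    {"translation": [0,0,0],"rotation": [0,0,0]},
    {"translation": [0,0,0],"rotation": [0,0,0]},
    {"translation": [0,0,0],"rotation": [0,0,0]},
    {"translation": [0,0,0],"rotation": [0,0,0]}
  ],
  "jaw": -1
}}

```text
t: 10.3
eef_pos: [0.4943, -0.1721, 0.0856]
ee_rot: [3.142, -0.0, 2.023]
force: [-0.4, -0.1, 0.4]
width: 0.0711
gripper_force: 0.0
```

Released. I'll rise straight up, clear of the key, and look.

{"name": "apply_moves", "arguments": {
  "steps": [
    {"translation": [0,0,0],"rotation": [0,0,0]},
    {"translation": [0,0,0.02],"rotation": [0,0,0]},
    {"translation": [0,0,0.06],"rotation": [0,0,0]},
    {"translation": [0,0,0.12],"rotation": [0,0,0]},
    {"translation": [0,0,0.2],"rotation": [0,0,0]},
    {"translation": [0,0,0.28],"rotation": [0,0,0]},
    {"translation": [0,0,0.36],"rotation": [0,0,0]},
    {"translation": [0,0,0.42],"rotation": [0,0,0]},
    {"translation": [0,0,0.46],"rotation": [0,0,0]},
    {"translation": [0,0,0.48],"rotation": [0,0,0]}
  ]
}}

```text
t: 11.13
eef_pos: [0.495, -0.1723, 0.2078]
ee_rot: [3.139, 0.001, 2.023]
force: [0.6, 0.0, 0.4]
width: 0.0878
gripper_force: 0.0
```

{"name": "apply_moves", "arguments": {
  "steps": [
    {"translation": [0,-0.05,0],"rotation": [0,0,0]},
    {"translation": [0,-0.15,0],"rotation": [0,0,0]},
    {"translation": [0,-0.25,0],"rotation": [0,0,0]},
    {"translation": [0,-0.35,0],"rotation": [0,0,0]},
    {"translation": [0,-0.45,0],"rotation": [0,0,0]},
    {"translation": [0,-0.55,0],"rotation": [0,0,0]},
    {"translation": [0,-0.65,0],"rotation": [0,0,0]},
    {"translation": [0,-0.72,0],"rotation": [0,0,0]},
    {"translation": [0,-0.76,0],"rotation": [0,0,0]},
    {"translation": [0,-0.76,0],"rotation": [0,0,0]}
  ]
}}

```text
t: 11.97
eef_pos: [0.4937, -0.3636, 0.2046]
ee_rot: [-3.14, -0.001, 2.021]
force: [-0.5, 0.6, 0.8]
width: 0.0874
gripper_force: 0.0
```

Run:
```python
from h import *
f=grab_frame("top");g=grab_frame("scene")
a=cv2.resize(f[140:240,310:390],None,fx=5,fy=5,interpolation=2)
b=cv2.resize(g[150:225,260:355],None,fx=4,fy=4,interpolation=2)
o=np.zeros((500,800,3),'uint8');o[:,:400]=a;o[:300,410:790]=b;cv2.imwrite('pics/end.png',o)
s=get_state();print(s['t'],s['force'],s['width'])
```

```text
12.0667 [0.02302578 0.91918608 0.17891226] 0.0874520942883983
```

View pics/end.png

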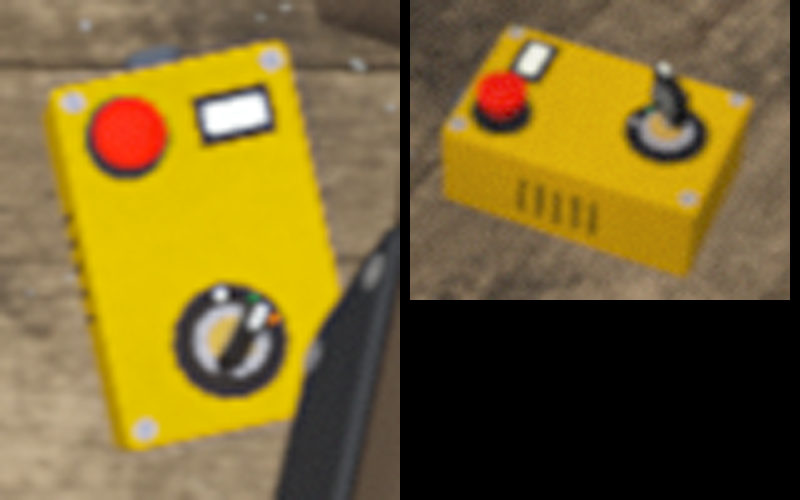

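The key now points near the green run mark, with its head tip at about (258,316) in the crop. The robot is clear of everything.

```bash
python3 -c "
from station import *
print(job_done())"
```

```text
the job is handed in; nothing more can be done
None
```

I turned the yellow box's key to the start stop, held it there for a little over a second and let go; it sprang back to about the run mark (judged by eye from the last picture). I left the grey box alone and handed the job in at about 12 s.

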